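Line up the lid hinge of an instrument case

TASK

First drop the loose steel hinge pin into the open black parts tray so that it lies flat in there; only then pick up the loose brass hinge leaf and bring its knuckle, plate level and pointing away from the case, into the gap between the two knuckles of the fixed leaf, so that all three holes line up and the pin could be pushed through. Finish while still holding it there in the gripper, steady, not let go and not pressed against the case. Leave the other things on the bench where they are.

Things in the scene. Friction and masses are not known exactly. Their poses are not given: they have to be found in the camera images.
- case: blue open-topped instrument case with a circuit board inside, heavy, fixed. Own axes: origin on the bench straight below the fixed bores' centre; case x +13 to +193, y -110 to +110, 89 tall. Its hinge side faces -x, towards the robot (yaw -0.3 to 0.3); on the top edge there (the jamb block) lies the steel fixed leaf: plate x +16 to +60, y -46 to +46, z 89 to 99, its two knuckles overhanging to -x
- case_bore (a point): point on the axis of the fixed bores, midway between the two fixed knuckles, 100 above the bench; axes as the case, y along the bores. The knuckles are tubes, outside diameter 22, bore 12, at y -46 to -18 and +18 to +46 from here. The gap of 36 between them is open above, below and to -x; the fixed plate's edge stands 16 behind (+x)
- leaf: loose brass hinge leaf, 0.11 to 0.22 kg, lying flat. Own axes: origin on its underside straight below its bore; one knuckle, a tube along y -15 to +15, outside diameter 22, bore 12; a neck 26 wide, then a flat plate x -71 to -16, 50 wide (y -25 to +25), 12 thick, flush with the underside. In place its axes match the case's: equal yaw, plate to -x, 3 of play on either side of its knuckle
- leaf_bore (a point): centre of the loose leaf's bore, 11 above its underside; to be brought onto case_bore
- leaf_plate (a point): middle of the loose leaf's plate, 40 from the bore axis, 6 above the underside: a good place to grip across the plate's 50 width (along the leaf's y)
- pin: loose hinge pin lying on the bench along its own x, 50 g: steel shaft of diameter 8 from x -36 to +54, its axis 4 above the underside, with a red flag head at the -x end (6 long, 12 wide, 14 tall, x -42 to -36). Origin on the underside, at its balance point; grip across the shaft there (along its y)
- pin_mid (a point): on the axis of the pin, halfway along its full length (6 from the origin)
- tray: open black parts tray, fixed to the bench, 120 (x) x 160 (y) outside, 26 tall, walls and floor 3 thick; origin at the centre of its underside. The pin is 96 long and fits flat when it lies roughly along the tray's y
- meter: bystander: yellow handheld multimeter, 85 x 170 x 36, 0.4 kg; origin at the centre of its underside
- spool: bystander: blue solder spool standing on its flange, 52 across, 38 tall; origin at the centre of its underside
- driver: bystander: screwdriver with a yellow handle lying down, 170 long; origin near the middle of its length
- flux: bystander: small bottle with a red cap, 34 across, 85 tall; origin at the centre of its underside
- mug: bystander: white mug, 80 across, 90 tall; origin at the centre of its underside
- board: bystander: small green circuit board lying flat, 50 x 70 x 5 with parts to 17 high; origin at the centre of its underside

How it is judged:
By the outcome, as a careful person would: the job done as asked, in the order asked, and still so for the second after the job is handed in, while the arm keeps its last pose, push and grip.
It also fails if it takes over 56 s, if anything falls off the work surface, if the arm or the gripper's body presses on something with over 40 N, if the wrist force passes 120 N, or if a joint passes its speed limit or range.

ROBOT

A 6-joint arm with a two-finger parallel gripper is mounted at the origin on the work surface. World frame = base frame: x ahead of the robot, y to its left, z up, the work surface at z = 0. Lengths are in m, angles in rad, forces in N, time in s.
With the tool pointing down it reaches from about 0.275 to 0.725 m from the base axis. Payload 15.9 kg.
Tool frame: the origin (TCP) lies on the centre line of the jaws, within the pads' length; the fingertips stand 14 mm ahead of it and the grasp point (between the pads) lies 5 mm behind it; z points along the fingers, y is the direction in which the jaws open and shut (so a half turn about z gives the same grasp; the last joint's range is limited). The gripper opens to 85 mm and grips with 20 to 120 N. Pads are 22 mm wide; open, the fingers measure 114 mm over their backs; the gripper's body (76 mm by 85 mm) begins 54 mm behind the grasp point. The pads swing forward as they close: fully open they stand 13 mm farther back than shut.
Start: joints at [1.119, 0.213, -0.034, 1.323, 0, 1.571], TCP at [0.218, 0.45, 0.245] pointing down, gripper open.
Joint ranges: [-2.98, 2.98], [-0.74, 1.72], [-1.14, 1.35], [-2.1, 2.04], [-1.57, 1.44], [-3.14, 3.14]. Speed limits (rad/s): [1.89, 1.89, 2.39, 2.57, 3.14, 3.14].

INTERFACE

Orientations are given as a unit quaternion [x, y, z, w].
In Python, from station import arm gives the robot as it stands.
- The arm moves only by the tool arm_command, never from a script. Its arguments are lists of equal length, an entry for each row: "rot": the turn, a rotation vector about the tool's x, y, z in degrees, a list of three; "slide": the shift along the tool's x, y, z in mm, a list of three; "gripper": the finger opening in mm, from 0 to 85.4. In form: {"rot": [[wx, wy, wz], ...], "slide": [[tx, ty, tz], ...], "gripper": [gripper, ...]}. A call has exactly 5 rows; each row is the pose to reach, as a shift and turn from the pose commanded when the call began, along the tool's axes at that moment; what a row does not reach only later rows make up. A row lasts 1/12 s, in which the tool goes at most 41.7 mm and 7.16 degrees, less where a joint would pass 70% of its speed; a pose out of reach is approached as far as the arm can. A call with a gripper value outside its range is refused whole. The fingers move at their own pace and stop on an object; "newtons" is the grip in N (left out, the last holds). Time passes only in rows, so rows that repeat a pose let the fingers close, or fill a call up. It gives the time, the measured TCP pose, the force and the opening at its end, in the units of the state.
- arm.get_obs(): the state, without advancing time (a new reading comes with each control period).
- arm.capture(name): name is "side" or "top" or "wrist"; returns a dict with "pixels" (384x512x3 uint8, blue, green, red), "vfov" (degrees; the focal length in pixels is half the picture's height over the tangent of half this angle, whatever the lens; pixels are square), "cx", "cy" (the principal point, pixels), "xyz" and "orientation" of the camera in the world; the wrist camera has in their place "T_tool_cam" (4x4, takes a point from camera to tool coordinates, whose origin is the TCP and whose axes are the flange's). Camera axes: x right, y down, z forward; pixel columns grow to the right and rows downward; lengths in m; the calibration is good to about 2 mm. A picture is of the moment at which its call begins: read the wrist's pose just before it. There is no depth.
- arm.sign_off(): hands the job in, once; it reports no verdict.
Trained networks look in the newest picture that a camera, given by its name, has taken for a name from the list of things; names that differ only in an ending like _2 or _b are one class to them, and where a whole thing is asked for, a point or a joint stands for the part that bears it (a point fixed in the world has none). Each returns a list of dicts, best first, with "confidence" (0 to 1); they miss things now and then, are a little off and sometimes report something else, mostly with a low value. They report only what shows in the picture. A call takes as long as a camera call.
- arm.find_in(camera, name): "rect" ([centre column, centre row, width, height] in pixels, round what is visible of it).
- arm.silhouettes(camera, name): "pixels" (384x512 bool, what is visible of it) and "rect" ([centre column, centre row, width, height] in pixels, round what is visible of it).
- arm.spot_point(camera, name): "uv" ([column, row] in pixels: a listed point, or the origin of a listed thing).
The state is a dict: "clock": time; "qpos": joint angles; "qd": joint speeds; "tau": joint torques, N m; "eef_pos": TCP position; "tool_rot": TCP orientation; "ft_force": force on the tool from outside, world axes, zero at the start; "ft_torque": the same for the moment, N m; "finger_gap": finger opening in m.
Only numpy, scipy, OpenCV 4.12 (cv2) and the standard library are available. Lean on these libraries where they do the work, as an engineer would, in place of code of your own. Each camera call takes 0.05 s, during which the arm holds its last target. There are 200 camera calls.

## Working session

There is one attempt and no reset: what is moved stays moved. The work goes in short steps, Python scripts to look and compute and a tool call to move; the robot and the scene stay as the last step left them, time stands still between calls to the robot, and variables do not carry over. Pictures are saved under pics/ and viewed, about 8 in all and at most 12, crops included, and the job is handed in when it is done.

Besides the shell and the picture viewer there is one more tool, called after ">>>" as name(argument=value, ...) on one line, values as JSON. arm_command: Moves the arm, as the interface text tells. Its arguments: {"type":"object","properties":{"rot":{"type":"array"},"slide":{"type":"array"},"gripper":{"type":"array"},"newtons":{"type":"number"}},"required":["rot","slide","gripper"]}

```bash
ls; mkdir -p pics; cat > h.py <<'E'
import numpy as np, cv2
from scipy.spatial.transform import Rotation as R
from station import arm
def cam(name):
    o=arm.get_obs(); c=arm.capture(name)
    if name=="wrist":
        T=np.eye(4);T[:3,:3]=R.from_quat(o["tool_rot"]).as_matrix();T[:3,3]=o["eef_pos"]
        T=T@np.array(c["T_tool_cam"])
    else:
        T=np.eye(4);T[:3,:3]=R.from_quat(c["orientation"]).as_matrix();T[:3,3]=c["xyz"]
    c["T"]=T; c["f"]=192/np.tan(np.radians(c["vfov"])/2)
    return c
def ray(c,uv,z):
    d=c["T"][:3,:3]@np.array([(uv[0]-c["cx"])/c["f"],(uv[1]-c["cy"])/c["f"],1])
    p=c["T"][:3,3]; return p+d*(z-p[2])/d[2]
def proj(c,P):
    P=np.atleast_2d(P); q=(P-c["T"][:3,3])@c["T"][:3,:3]
    return q[:,:2]/q[:,2:]*c["f"]+[c["cx"],c["cy"]]
def maskpts(c,m,z):
    v,u=np.nonzero(m); return np.array([ray(c,(a,b),z)[:2] for a,b in zip(u,v)])
def axis(p):
    r=cv2.minAreaRect(p.astype(np.float32)*1000); return r
E
cat > a.py <<'E'
from h import *
o=arm.get_obs();print(o["clock"],o["eef_pos"],o["tool_rot"])
for n in ("top","side"):
    c=cam(n);cv2.imwrite(f"pics/{n}0.png",c["pixels"]);print(n,c["T"][:3,3],c["f"],c["cx"],c["cy"])
    for t,z in [("pin",.0),("pin_mid",.004),("leaf",0),("leaf_bore",.011),("leaf_plate",.006),("case_bore",.1),("case",0),("tray",0),("meter",0),("spool",0),("driver",0),("flux",0),("mug",0),("board",0)]:
        for s in arm.spot_point(n,t)[:1]:
            print(t,np.round(s["uv"],1),round(s["confidence"],2),ray(c,s["uv"],z).round(4)[:2])
E
python3 a.py
```

```text
pics
0.0 [0.21812506 0.44952633 0.2448074 ] [ 2.23977298e-01  9.74594190e-01 -5.60287833e-04 -1.47101291e-04]
top [0.3882528  0.0879197  1.41270707] 421.44537315141883 262.5232572876115 186.2096572080036
pin [273.  210.4] 0.55 [0.4546 0.0263]
pin_mid [194.4 213.5] 0.56 [0.4379 0.288 ]
leaf [200.  202.8] 0.81 [0.4742 0.2713]
leaf_bore [198.3 202.2] 0.82 [0.4754 0.2756]
leaf_plate [197.6 212.3] 0.54 [0.442  0.2773]
case_bore [266.5 157.1] 0.63 [0.6175 0.0547]
case [269.1 165.1] 0.85 [0.6077 0.0427]
tray [372.9 198. ] 0.97 [ 0.5046 -0.3105]
meter [164.7 143.1] 0.61 [0.6739 0.3984]
spool [236.8 240.6] 0.57 [0.3515 0.1446]
driver [367.5 149.9] 0.74 [ 0.669  -0.2926]
flux [209.2 148.3] 0.44 [0.66   0.2473]
mug [197.5 198.5] 0.71 [0.4884 0.2802]
board [325.6 247.2] 0.84 [ 0.3364 -0.1514]
side [ 0.29171892 -0.66386341  0.57485713] 352.26395329056277 256.0067183213473 195.8783592459062
pin [238.  241.3] 0.4 [0.4502 0.0186]
pin_mid [237.4 239.8] 0.67 [0.4492 0.0201]
leaf [225.6 189.4] 0.56 [0.479  0.2792]
leaf_bore [227.2 188.6] 0.58 [0.4813 0.2643]
leaf_plate [212.3 191.3] 0.51 [0.4351 0.2713]
case_bore [297.6 190.4] 0.61 [0.6226 0.0507]
case [295.2 221.1] 0.56 [0.622  0.0532]
tray [314.3 345.5] 0.65 [ 0.5061 -0.3124]
meter [270.3 166.4] 0.81 [0.6654 0.3828]
spool [193.5 217.9] 0.78 [0.3581 0.1567]
driver [392.3 311.3] 0.93 [ 0.6879 -0.2902]
flux [281.1 183.7] 0.64 [0.6582 0.2568]
mug [192.7 165.3] 0.92 [0.4055 0.48  ]
board [203.7 298.7] 0.9 [ 0.3332 -0.1407]
```

```bash
python3 -c "
import cv2,numpy as np
a=cv2.imread('pics/top0.png');b=cv2.imread('pics/side0.png')
a=cv2.resize(a[90:290,120:440],(800,500),interpolation=cv2.INTER_CUBIC)
cv2.imwrite('pics/t1.png',a)"
```

```text
(no output)
```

View pics/t1.png

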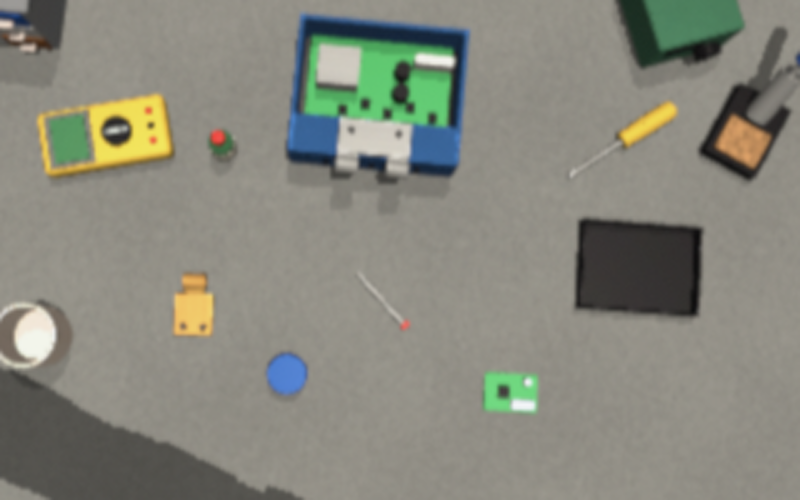

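View pics/side0.png

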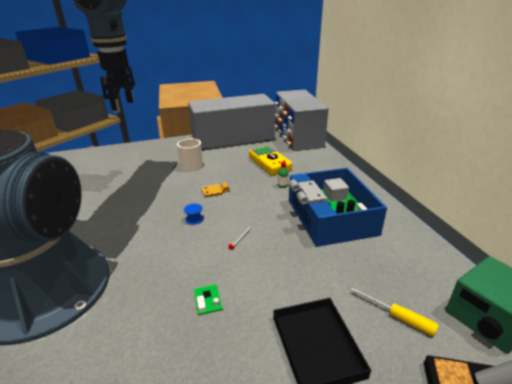

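Top view: case in the upper middle, its fixed knuckles at crop (345,160) and (398,165). The pin runs from (360,272) to its head at (405,325), the leaf is at (193,305) with its knuckle up, and the tray is at (638,267). The side view agrees.

```bash
cat >> h.py <<'E'
def go(pos,yaw):
    """slide (mm) and rot (deg) in tool axes to a downward tool at pos with jaw direction yaw(deg)"""
    o=arm.get_obs(); A=R.from_quat(o["tool_rot"]); y=np.radians(yaw)
    def mk(y):
        Y=np.array([np.cos(y),np.sin(y),0]);Z=np.array([0,0,-1.]);return R.from_matrix(np.c_[np.cross(Y,Z),Y,Z])
    B=mk(y); s=A.inv().apply(np.array(pos)-o["eef_pos"])*1000; r=(A.inv()*B).as_rotvec(degrees=True)
    Y=A.as_matrix()[:,1]
    print("clock %.2f pos"%o["clock"],np.round(o["eef_pos"],4),"jawyaw %.1f"%np.degrees(np.arctan2(Y[1],Y[0])),"slide",s.round(1),"rot",r.round(1),"F",np.round(o["ft_force"],1),"gap",round(o["finger_gap"],4),"q6",round(o["qpos"][5],2))
E
python3 - <<'E'
from h import *
c=cam("top")
a=ray(c,(120+405/2.5,90+325/2.5),.007);b=ray(c,(120+360/2.5,90+272/2.5),.004);print(a,b,np.degrees(np.arctan2(*(b-a)[1::-1])))
for t,z in [("pin",.004),("leaf",.011),("tray",.026),("meter",.036)]:
    for s in arm.silhouettes("top",t)[:1]:
        print(t,s["confidence"],axis(maskpts(c,s["pixels"],z)))
w=cam("wrist");print(np.round(w["T_tool_cam"],3),w["f"])
go([.39,-.01,.25],130)
E
```

```text
[ 0.4230963  -0.00399403  0.007     ] [0.49257139 0.05747417 0.004     ] 41.500849464182124
pin 0.39 ((443.6110534667969, 16.937389373779297), (59.19044494628906, 7.7160773277282715), 43.29896926879883)
leaf 0.71 ((444.4090270996094, 280.3143310546875), (83.13961029052734, 49.55992889404297), 2.139911413192749)
tray 0.79 ((506.81317138671875, -310.5018005371094), (164.6972198486328, 120.4320297241211), 87.29736328125)
meter 0.88 ((663.2706909179688, 400.5543518066406), (91.9643325805664, 176.90744018554688), 11.171833038330078)
[[ 0.    -0.964 -0.266  0.068]
 [ 1.     0.    -0.001 -0.   ]
 [ 0.001 -0.266  0.964 -0.128]
 [ 0.     0.     0.     1.   ]] 303.6319829731951
clock 1.80 pos [0.2183 0.4498 0.2453] jawyaw 64.1 slide [-355.2 -338.7   -4.7] rot [  0.    0.  -65.9] F [-0.  -0.3  0.4] gap 0.0855 q6 1.57
```

```bash
python3 -c "
from h import *
go([.4535,.0227,.16],131.5)"
```

```text
clock 1.80 pos [0.2183 0.4498 0.2453] jawyaw 64.1 slide [-398.1 -281.6   85.3] rot [  0.    0.  -67.4] F [-0.  -0.3  0.4] gap 0.0855 q6 1.57
```

>>> arm_command(rot=[[0,0,-7],[0,0,-14],[0,0,-20],[0,0,-26],[0,0,-32]], slide=[[-33,-23,3],[-66,-47,6],[-99,-70,9],[-132,-93,12],[-165,-116,15]], gripper=[60,60,60,60,60], newtons=40)

```text
clock: 2.22
eef_pos: [0.3098, 0.2843, 0.2314]
tool_rot: [-0.049, 0.999, 0.0, 0.0]
ft_force: [1.5, 0.7, -0.5]
finger_gap: 0.0603
```

```bash
python3 -c "
from h import *
go([.4535,.0227,.16],131.5)"
```

```text
clock 2.22 pos [0.3098 0.2843 0.2314] jawyaw 95.6 slide [-117.6 -274.3   71.4] rot [  0.    0.  -35.9] F [ 1.5  0.7 -0.5] gap 0.0603 q6 0.65
```

>>> arm_command(rot=[[0,0,-7],[0,0,-14],[0,0,-21],[0,0,-28],[0,0,-35]], slide=[[-16,-36,9],[-32,-73,18],[-48,-110,27],[-64,-146,36],[-80,-182,45]], gripper=[60,60,60,60,60])

```text
clock: 2.63
eef_pos: [0.3912, 0.1384, 0.1935]
tool_rot: [-0.301, 0.954, 0.0, 0.0]
ft_force: [1.0, 1.2, 0.0]
finger_gap: 0.0597
```

```bash
python3 -c "
from h import *
go([.4535,.0227,.16],131.5)"
```

```text
clock 2.63 pos [0.3912 0.1384 0.1935] jawyaw 125.0 slide [  15.4 -130.5   33.5] rot [-0.   0.  -6.5] F [1.  1.2 0. ] gap 0.0597 q6 -0.27
```

>>> arm_command(rot=[[0,0,-1],[0,0,-1],[0,0,-1],[0,0,-1],[0,0,-1]], slide=[[4,-38,10],[8,-76,20],[14,-110,28],[14,-110,28],[14,-110,28]], gripper=[60,60,60,60,60])

```text
clock: 3.05
eef_pos: [0.442, 0.0402, 0.1651]
tool_rot: [-0.305, 0.952, 0.0, -0.0]
ft_force: [-0.2, 0.9, -0.1]
finger_gap: 0.0602
```

```bash
cat > pinlook.py <<'E'
from h import *
w=cam("wrist");cv2.imwrite("pics/w1.png",w["pixels"])
go([.4535,.0227,.16],131.5)
for t,z in [("pin",0),("pin_mid",.004)]:
    for s in arm.spot_point("wrist",t)[:2]: print(t,s["uv"],s["confidence"],ray(w,s["uv"],z).round(4))
for s in arm.silhouettes("wrist","pin")[:1]:
    print(s["rect"],s["confidence"],axis(maskpts(w,s["pixels"],.004)))
E
python3 pinlook.py
```

```text
clock 3.10 pos [0.4418 0.0413 0.1655] jawyaw 125.6 slide [  1.3 -21.9   5.5] rot [ 0.  -0.  -5.9] F [ 0.6  0.4 -0.6] gap 0.0602 q6 -0.53
pin [235.6, 180.3] 0.67 [0.4529 0.0247 0.    ]
pin_mid [233.5, 185.0] 0.73 [0.4571 0.0254 0.004 ]
[234.5, 186.3, 21.8, 96.2] 0.59 ((458.9156799316406, 27.709705352783203), (97.19363403320312, 14.820856094360352), 41.77534103393555)
```

View pics/w1.png

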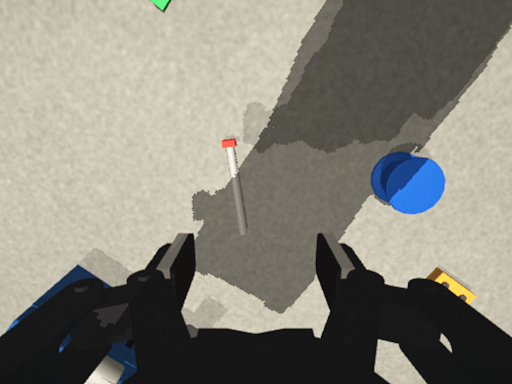

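Wrist view: the pin's red head is at (229,143) and its tip at (243,234). The spool is at (410,182), clear of the grasp.

```bash
python3 -c "
from h import *
w=cam('wrist')
a=ray(w,(229,143),.01);b=ray(w,(243,233.5),.004);d=b-a;print(a,b,np.degrees(np.arctan2(d[1],d[0])),np.linalg.norm(d[:2]), a+d*40.5/93)
go([.4538,.024,.05],131.5)"
```

```text
[0.42538925 0.0012359  0.01      ] [0.49390139 0.06514784 0.004     ] 43.010437656921795 0.093694444134326 [0.45522518 0.02906852 0.0073871 ]
clock 3.30 pos [0.4417 0.0426 0.166 ] jawyaw 125.8 slide [  1.2 -22.1 116. ] rot [-0.   0.  -5.7] F [ 0.4  0.7 -0.8] gap 0.06 q6 -0.53
```

>>> arm_command(rot=[[0,0,-6],[0,0,-6],[0,0,-6],[0,0,-6],[0,0,-6]], slide=[[1,-20,20],[1,-20,50],[1,-20,80],[1,-20,80],[1,-20,80]], gripper=[40,40,40,40,40])

```text
clock: 3.72
eef_pos: [0.4517, 0.0254, 0.0855]
tool_rot: [-0.357, 0.934, 0.0, -0.001]
ft_force: [0.5, 0.3, 0.8]
finger_gap: 0.0396
```

```bash
sed -i 's/w1.png/w2.png/; s/\[.4535,.0227,.16\],131.5/[.4535,.025,.016],131.8/' pinlook.py; python3 pinlook.py
```

```text
clock 3.77 pos [0.4528 0.0254 0.0867] jawyaw 131.8 slide [-0.2 -0.7 70.7] rot [-0.  0. -0.] F [1.1 0.4 0.6] gap 0.0404 q6 -0.67
pin [252.3, 207.8] 0.64 [0.4545 0.0258 0.    ]
pin_mid [251.9, 213.6] 0.67 [0.457  0.0276 0.004 ]
[252.2, 215.9, 14.7, 124.5] 0.68 ((459.4439392089844, 28.42029571533203), (97.23648071289062, 12.486927032470703), 41.97551345825195)
```

View pics/w2.png

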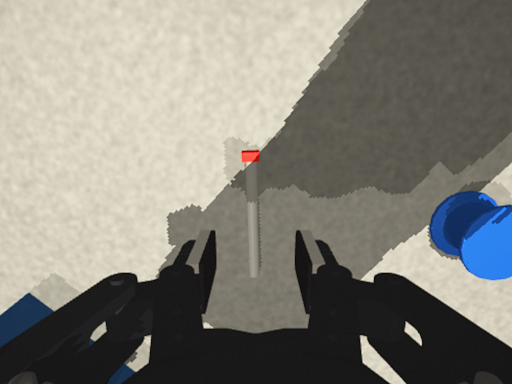

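Pin well aligned between jaws (shaft at column 252, jaws centred at 255). Descend and grip.

>>> arm_command(rot=[[0,0,0],[0,0,0],[0,0,0],[0,0,0],[0,0,0]], slide=[[-1,0,25],[-1,0,50],[-1,0,64],[-1,0,70],[-1,0,70]], gripper=[30,30,30,30,30])

```text
clock: 4.33
eef_pos: [0.4534, 0.0255, 0.0156]
tool_rot: [-0.356, 0.934, 0.0, -0.0]
ft_force: [-1.0, -0.2, -0.5]
finger_gap: 0.0302
```

>>> arm_command(rot=[[0,0,0],[0,0,0],[0,0,0],[0,0,0],[0,0,0]], slide=[[0,0,0],[0,0,0],[0,0,0],[0,0,0],[0,0,0]], gripper=[3,3,3,3,3], newtons=40)

```text
clock: 4.75
eef_pos: [0.4545, 0.0255, 0.017]
tool_rot: [-0.356, 0.934, -0.0, 0.001]
ft_force: [-0.5, -0.6, 7.7]
finger_gap: 0.0056
```

```bash
python3 -c "
from h import *
go([.506,-.311,.14],180)"
```

```text
clock 4.75 pos [0.4545 0.0255 0.017 ] jawyaw 131.7 slide [ 185.3 -285.6 -122.9] rot [ -0.1   0.1 -48.3] F [-0.5 -0.6  7.7] gap 0.0056 q6 -0.67
```

>>> arm_command(rot=[[0,0,0],[0,0,0],[0,0,0],[0,0,0],[0,0,0]], slide=[[0,0,-2],[0,0,-2],[0,0,-15],[0,0,-30],[0,0,-50]], gripper=[3,3,3,3,3])

```text
clock: 5.17
eef_pos: [0.4528, 0.0254, 0.0658]
tool_rot: [-0.356, 0.934, 0.0, -0.001]
ft_force: [0.5, 1.3, -0.2]
finger_gap: 0.0057
```

```bash
sed -i 's/w2.png/w3.png/' pinlook.py; python3 pinlook.py
```

```text
clock 5.22 pos [0.4549 0.0255 0.0697] jawyaw 131.7 slide [ 1.6  0.7 53.7] rot [-0.1  0.2 -0.1] F [4.3 0.1 4.2] gap 0.0061 q6 -0.67
pin [257.2, 245.0] 0.77 [0.4688 0.0422 0.    ]
pin_mid [252.2, 253.8] 0.74 [0.4746 0.0427 0.004 ]
[257.8, 246.2, 27.5, 170.9] 0.79 ((473.788818359375, 44.158416748046875), (126.53717041015625, 17.255125045776367), 41.064048767089844)
```

View pics/w3.png

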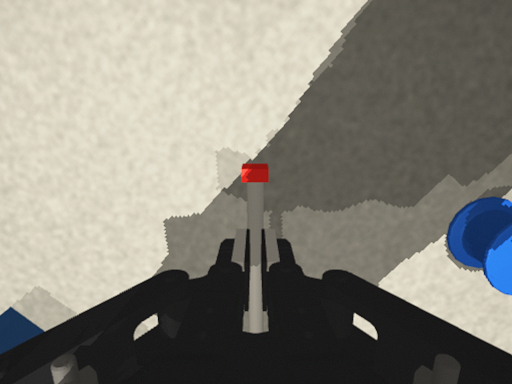

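The pin is held level: head at (256,172), shaft down the jaws to (255,330). Carry it to the tray.

>>> arm_command(rot=[[0,0,-5],[0,0,-11],[0,0,-17],[0,0,-23],[0,0,-29]], slide=[[8,-14,-20],[26,-40,-40],[46,-70,-55],[66,-101,-60],[86,-132,-60]], gripper=[3,3,3,3,3])

```text
clock: 5.78
eef_pos: [0.4776, -0.132, 0.1264]
tool_rot: [-0.581, 0.814, -0.001, 0.0]
ft_force: [1.4, 1.1, -0.5]
finger_gap: 0.0054
```

```bash
python3 -c "
from h import *
go([.506,-.316,.13],177.3)"
```

```text
clock 5.78 pos [ 0.4776 -0.132   0.1264] jawyaw 161.0 slide [164.7 -86.7  -3.5] rot [ -0.1  -0.  -16.3] F [ 1.4  1.1 -0.5] gap 0.0054 q6 -1.51
```

>>> arm_command(rot=[[0,0,-4],[0,0,-8],[0,0,-12],[0,0,-16],[0,0,-16]], slide=[[36,-18,0],[72,-37,0],[108,-56,0],[140,-73,0],[158,-83,0]], gripper=[3,3,3,3,3])

```text
clock: 6.2
eef_pos: [0.5028, -0.3104, 0.1243]
tool_rot: [-0.687, 0.726, 0.0, -0.0]
ft_force: [1.4, -0.1, -0.7]
finger_gap: 0.0055
```

```bash
cat > tr.py <<'E'
from h import *
c=cam("top");w=cam("wrist")
for n,cc in (("wrist",w),("top",c)):
  for t,z in (("tray",.026),("pin",.05)):
    for s in arm.silhouettes(n,t)[:1]: print(n,t,s["confidence"],s["rect"],axis(maskpts(cc,s["pixels"],z)))
  for s in arm.spot_point(n,"tray")[:1]: print(ray(cc,s["uv"],0))
go([.506,-.316,.13],177.3)
E
python3 tr.py
```

```text
wrist tray 0.93 [245.9, 183.4, 170.5, 189.6] ((509.115478515625, -319.12689208984375), (149.63882446289062, 119.03295135498047), 87.15615844726562)
wrist pin 0.97 [255.6, 248.3, 28.1, 171.1] ((505.00506591796875, -277.4637451171875), (136.3528594970703, 18.290239334106445), 85.94022369384766)
[ 0.68169308 -0.28808513  0.        ]
top tray 0.97 [368.3, 197.3, 37.4, 38.8] ((508.36859130859375, -287.4591064453125), (117.74163055419922, 120.78304290771484), 86.71977233886719)
top pin 0.59 [373.9, 196.2, 15.1, 0.6] ((507.15399169921875, -301.6320495605469), (6.54088020324707, 42.62316131591797), 1.4102001190185547)
[0.40003386 0.4762055  0.        ]
clock 6.60 pos [ 0.5032 -0.3058  0.1255] jawyaw 176.8 slide [10.  -3.4 -4.5] rot [ 0.   0.  -0.5] F [ 0.5  0.1 -0.8] gap 0.0057 q6 -2.06
```

>>> arm_command(rot=[[0,0,0],[0,0,0],[0,0,0],[0,0,0],[0,0,0]], slide=[[9,-3,20],[9,-3,50],[9,-3,80],[9,-3,96],[9,-3,101]], gripper=[3,3,3,3,3])

```text
clock: 7.02
eef_pos: [0.5043, -0.3143, 0.0219]
tool_rot: [-0.687, 0.727, 0.002, -0.001]
ft_force: [-0.6, 0.2, -0.0]
finger_gap: 0.0055
```

>>> arm_command(rot=[[0,0,0],[0,0,0],[0,0,0],[0,0,0],[0,0,0]], slide=[[0,0,0],[0,0,0],[0,0,0],[0,0,0],[0,0,0]], gripper=[3,3,10,20,30])

```text
clock: 7.43
eef_pos: [0.5064, -0.3164, 0.0258]
tool_rot: [-0.687, 0.727, -0.001, 0.0]
ft_force: [-0.4, -0.7, 0.5]
finger_gap: 0.0297
```

>>> arm_command(rot=[[0,0,0],[0,0,0],[0,0,0],[0,0,0],[0,0,0]], slide=[[0,0,0],[0,0,-20],[0,0,-50],[0,0,-90],[0,0,-125]], gripper=[30,30,30,30,30])

```text
clock: 7.85
eef_pos: [0.5054, -0.3159, 0.1517]
tool_rot: [-0.686, 0.727, -0.0, 0.0]
ft_force: [0.3, -1.2, 0.3]
finger_gap: 0.0298
```

```bash
python3 tr.py; python3 -c "
from h import *
w=cam('wrist');cv2.imwrite('pics/w4.png',w['pixels'])
c=cam('top')
for t,z in [('leaf',0),('leaf_bore',.011),('leaf_plate',.006),('case_bore',.1),('case',0)]:
  for s in arm.spot_point('top',t)[:1]: print(t,np.round(s['uv'],1),round(s['confidence'],2),ray(c,s['uv'],z).round(4)[:2])
go([.443,.277,.15],90)
"
```

```text
wrist tray 0.78 [254.3, 185.0, 148.2, 173.4] ((509.5282897949219, -314.6500549316406), (159.14645385742188, 120.83609771728516), 86.6963882446289)
wrist pin 0.76 [260.0, 189.4, 11.0, 93.8] ((506.0672607421875, -321.7674560546875), (80.80084991455078, 8.528563499450684), 86.55876922607422)
[ 0.51079656 -0.31217025  0.        ]
top tray 0.74 [371.0, 199.0, 44.4, 36.8] ((507.55487060546875, -297.3252868652344), (137.81912231445312, 120.97215270996094), 86.98511505126953)
[ 0.50991626 -0.30606076  0.        ]
clock 8.25 pos [ 0.5051 -0.3157  0.1484] jawyaw 176.7 slide [ 0.3 -0.9 18.4] rot [ 0.1  0.1 -0.6] F [ 0.5 -0.1 -0.6] gap 0.0302 q6 -2.07
leaf_bore [198.5 203.6] 0.85 [0.4707 0.2747]
leaf_plate [196.7 213.4] 0.85 [0.4383 0.2801]
case_bore [266.5 153.9] 0.93 [0.6277 0.0549]
case [271.9 159.6] 0.91 [0.6269 0.0336]
clock 8.60 pos [ 0.5057 -0.316   0.1494] jawyaw 176.7 slide [-5.884e+02  9.660e+01 -5.000e-01] rot [ 0.  -0.  86.7] F [ 0.3  0.8 -0.9] gap 0.03 q6 -2.07
```

View pics/w4.png

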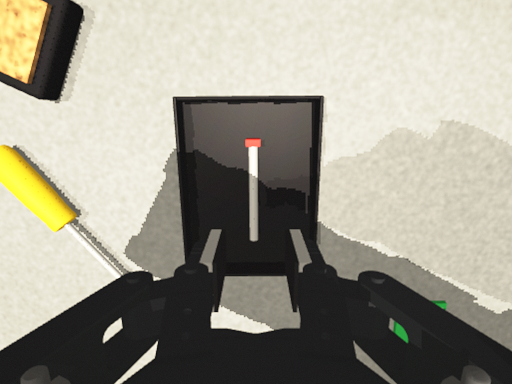

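The pin lies flat in the tray (head at (253,143), tip at (253,240)). Next is the leaf, approached with the camera on its knuckle side (jaw yaw 270).

```bash
python3 -c "
from h import *
go([.465,-.13,.15],207)"
```

```text
clock 8.60 pos [ 0.5057 -0.316   0.1494] jawyaw 176.7 slide [-183.4   51.3   -0.6] rot [  0.    0.  -30.3] F [ 0.3  0.8 -0.9] gap 0.03 q6 -2.07
```

>>> arm_command(rot=[[0,0,-6],[0,0,-13],[0,0,-20],[0,0,-27],[0,0,-34]], slide=[[-36,10,0],[-74,20,0],[-112,30,0],[-150,40,0],[-188,51,0]], gripper=[75,75,75,75,75])

```text
clock: 9.02
eef_pos: [0.4649, -0.1239, 0.1496]
tool_rot: [0.87, -0.492, 0.0, -0.0]
ft_force: [1.2, 0.3, 0.5]
finger_gap: 0.0749
```

```bash
python3 -c "
from h import *
go([.44,.08,.15],240)"
```

```text
clock 9.02 pos [ 0.4649 -0.1239  0.1496] jawyaw -149.0 slide [-187.6  -83.7   -0.4] rot [ -0.  -0. -29.] F [1.2 0.3 0.5] gap 0.0749 q6 -2.37
```

>>> arm_command(rot=[[0,0,-6],[0,0,-12],[0,0,-18],[0,0,-24],[0,0,-30]], slide=[[-36,-16,0],[-73,-32,0],[-110,-48,0],[-147,-65,0],[-184,-82,0]], gripper=[75,75,75,75,75])

```text
clock: 9.43
eef_pos: [0.4415, 0.0764, 0.1499]
tool_rot: [0.968, -0.25, 0.0, -0.0]
ft_force: [1.6, -0.1, -0.2]
finger_gap: 0.0748
```

```bash
python3 -c "
from h import *
go([.44,.278,.15],267)"
```

```text
clock 9.43 pos [0.4415 0.0764 0.1499] jawyaw -119.0 slide [-9.910e+01 -1.755e+02 -1.000e-01] rot [ -0.  -0. -26.] F [ 1.6 -0.1 -0.2] gap 0.0748 q6 -2.46
```

>>> arm_command(rot=[[0,0,-6],[0,0,-12],[0,0,-18],[0,0,-24],[0,0,-26]], slide=[[-18,-34,0],[-36,-68,0],[-54,-102,0],[-74,-136,0],[-94,-170,0]], gripper=[75,75,75,75,75])

```text
clock: 9.85
eef_pos: [0.4429, 0.271, 0.1498]
tool_rot: [1.0, -0.025, 0.0, -0.0]
ft_force: [0.8, -0.8, -0.7]
finger_gap: 0.0755
```

>>> arm_command(rot=[[0,0,0],[0,0,0],[0,0,0],[0,0,0],[0,0,0]], slide=[[0,0,10],[0,0,20],[0,0,20],[0,0,20],[0,0,20]], gripper=[75,75,75,75,75])

```text
clock: 10.27
eef_pos: [0.4435, 0.2678, 0.1299]
tool_rot: [1.0, -0.03, -0.0, 0.0]
ft_force: [0.3, -0.1, 0.3]
finger_gap: 0.075
```

```bash
cat > lf.py <<'E'
from h import *
import sys
w=cam("wrist");cv2.imwrite(f"pics/{sys.argv[1]}.png",w["pixels"])
for t,z in [('leaf',0),('leaf_bore',.011),('leaf_plate',.006)]:
  for s in arm.spot_point('wrist',t)[:1]: print(t,np.round(s['uv'],1),round(s['confidence'],2),ray(w,s['uv'],z).round(4)[:2])
for s in arm.silhouettes("wrist","leaf")[:1]:
    print(s["confidence"],s["rect"],axis(maskpts(w,s["pixels"],.012)))
go([.44,.278,.08],267)
E
python3 lf.py w5
```

```text
leaf [242.4 153.6] 0.95 [0.4744 0.2767]
leaf_bore [239.4 152.4] 0.93 [0.4771 0.2785]
leaf_plate [240.8 197.3] 0.78 [0.4377 0.2805]
0.76 [244.3, 186.7, 60.4, 96.7] ((447.51068115234375, 278.9012756347656), (81.36731719970703, 49.5482292175293), 0.11309286952018738)
clock 10.52 pos [0.4436 0.2686 0.13  ] jawyaw -93.3 slide [-4.2 -9.2 50. ] rot [-0.  -0.  -0.3] F [0.7 0.1 0.2] gap 0.075 q6 -2.54
```

View pics/w5.png

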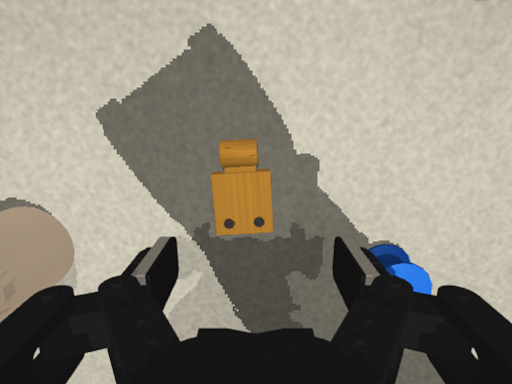

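Leaf in view: knuckle at (239,153), plate centre about (242,203), yaw near 0. The mug (left) and spool (right) are clear of the fingers. Move closer and check again.

>>> arm_command(rot=[[0,0,-3],[0,0,-3],[0,0,-3],[0,0,-3],[0,0,-3]], slide=[[-6,-10,20],[-6,-10,40],[-6,-10,60],[-6,-10,60],[-6,-10,60]], gripper=[70,70,70,70,70])

```text
clock: 10.93
eef_pos: [0.4375, 0.2788, 0.0695]
tool_rot: [1.0, -0.003, -0.001, 0.0]
ft_force: [-0.4, 0.2, 0.3]
finger_gap: 0.07
```

```bash
sed -i 's/\[.44,.278,.08\],267/[.438,.279,.013],270/' lf.py; python3 lf.py w6; python3 - <<'E'
from h import *
w=cam("wrist")
for s in arm.silhouettes("wrist","leaf")[:1]:
    m=s["pixels"]; p=maskpts(w,m,.012)
    for x in np.arange(.416,.49,.008):
        q=p[abs(p[:,0]-x)<.0015]
        if len(q): print(round(x,3),q[:,1].min().round(4),q[:,1].max().round(4),q[:,1].mean().round(4))
    print(p.min(0),p.max(0))
E
```

```text
leaf [259.6 151.8] 0.92 [0.4775 0.2756]
leaf_plate [254.5 212.1] 0.96 [0.4382 0.2791]
0.93 [255.7, 196.6, 72.7, 126.3] ((447.46697998046875, 279.13720703125), (81.25094604492188, 49.48992156982422), 0.11956742405891418)
clock 11.18 pos [0.4386 0.2796 0.0708] jawyaw -90.3 slide [-0.7  0.6 57.8] rot [-0.1 -0.1 -0.3] F [-1.1  0.5  0.3] gap 0.0698 q6 -2.57
0.416 0.2543 0.3033 0.279
0.424 0.2545 0.3037 0.2791
0.432 0.2547 0.3034 0.278
0.44 0.2544 0.3038 0.2799
0.448 0.2545 0.3034 0.2792
0.456 0.2548 0.3038 0.2794
0.464 0.2569 0.3022 0.2801
0.472 0.2639 0.2938 0.2789
0.48 0.2641 0.2942 0.2789
0.488 0.2648 0.2934 0.2791
[0.40685968 0.25433303] [0.48807151 0.30381673]
```

>>> arm_command(rot=[[0,0,0],[0,0,0],[0,0,0],[0,0,0],[0,0,0]], slide=[[0,0,20],[0,0,40],[0,0,52],[0,0,57],[0,0,57]], gripper=[65,65,65,65,65])

```text
clock: 11.7
eef_pos: [0.4374, 0.2789, 0.012]
tool_rot: [1.0, -0.003, -0.001, 0.0]
ft_force: [-0.9, -0.2, -0.2]
finger_gap: 0.0649
```

>>> arm_command(rot=[[0,0,0],[0,0,0],[0,0,0],[0,0,0],[0,0,0]], slide=[[0,0,0],[0,0,0],[0,0,0],[0,0,0],[0,0,0]], gripper=[45,45,45,45,45], newtons=90)

```text
clock: 12.12
eef_pos: [0.4384, 0.2795, 0.0141]
tool_rot: [1.0, -0.003, 0.001, -0.0]
ft_force: [-3.3, -2.7, 8.9]
finger_gap: 0.0475
```

```bash
python3 -c "
from h import *
go([.438,.279,.013],270)"
```

```text
clock 12.12 pos [0.4384 0.2795 0.0141] jawyaw -90.3 slide [-0.4  0.5  1.1] rot [-0.  -0.1 -0.3] F [-3.3 -2.7  8.9] gap 0.0475 q6 -2.57
```

>>> arm_command(rot=[[0,0,0],[0,0,0],[0,0,0],[0,0,0],[0,0,0]], slide=[[0,0,-10],[0,0,-35],[0,0,-70],[0,0,-105],[0,0,-140]], gripper=[45,45,45,45,45])

```text
clock: 12.53
eef_pos: [0.4377, 0.2791, 0.1556]
tool_rot: [1.0, -0.003, 0.0, -0.0]
ft_force: [1.7, 1.3, -2.9]
finger_gap: 0.0474
```

```bash
python3 -c "
from h import *
go([.49,.06,.19],265.3)"
```

```text
clock 12.53 pos [0.4377 0.2791 0.1556] jawyaw -90.3 slide [ 53.5 218.8 -34.5] rot [-0.  -0.   4.4] F [ 1.7  1.3 -2.9] gap 0.0474 q6 -2.57
```

>>> arm_command(rot=[[0,0,1],[0,0,2],[0,0,3],[0,0,4],[0,0,4]], slide=[[7,30,-15],[17,70,-30],[27,110,-34],[36,148,-34],[45,186,-34]], gripper=[45,45,45,45,45])

```text
clock: 12.95
eef_pos: [0.4824, 0.0912, 0.1886]
tool_rot: [0.999, -0.038, 0.001, -0.0]
ft_force: [1.4, 1.0, -2.1]
finger_gap: 0.0476
```

>>> arm_command(rot=[[0,0,0],[0,0,0],[0,0,0],[0,0,0],[0,0,0]], slide=[[6,20,0],[9,30,0],[9,33,0],[9,33,0],[9,33,0]], gripper=[45,45,45,45,45])

```text
clock: 13.37
eef_pos: [0.4883, 0.0604, 0.187]
tool_rot: [0.999, -0.037, 0.0, -0.0]
ft_force: [-0.1, -0.0, -1.8]
finger_gap: 0.0477
```

```bash
cat > cs.py <<'E'
from h import *
import sys
go([.49,.06,.19],265.3)
o=arm.get_obs()
for n in ("wrist","top","side"):
  w=cam(n);cv2.imwrite(f"pics/{n}_{sys.argv[1]}.png",w["pixels"]); z=o["eef_pos"][2]
  if n=="wrist":print("tcp",o["eef_pos"])
  for t,zz in [('leaf_bore',z-.002),('leaf_plate',z-.007),('case_bore',.1),('case',0)]:
    for s in arm.spot_point(n,t)[:1]: print(n,t,np.round(s['uv'],1),round(s['confidence'],2),ray(w,s['uv'],zz).round(4)[:2])
E
python3 cs.py 7
```

```text
clock 13.37 pos [0.4883 0.0604 0.187 ] jawyaw -94.2 slide [ 1.7  0.3 -3. ] rot [-0.  -0.   0.5] F [-0.1 -0.  -1.8] gap 0.0477 q6 -2.94
tcp [0.48834219 0.06043174 0.18700019]
wrist leaf_bore [253.9 174.1] 0.89 [0.5279 0.058 ]
wrist leaf_plate [256.9 251.8] 0.96 [0.4882 0.0595]
top case_bore [268. 158.] 0.96 [0.6147 0.0499]
side leaf_bore [264.6 170. ] 0.86 [0.5264 0.0329]
side leaf_plate [245.8 168.3] 0.57 [0.4893 0.0646]
side case_bore [297.6 192.5] 0.58 [0.6185 0.0411]
side case [298.6 221.8] 0.84 [0.6296 0.0472]
```

View pics/wrist_7.png

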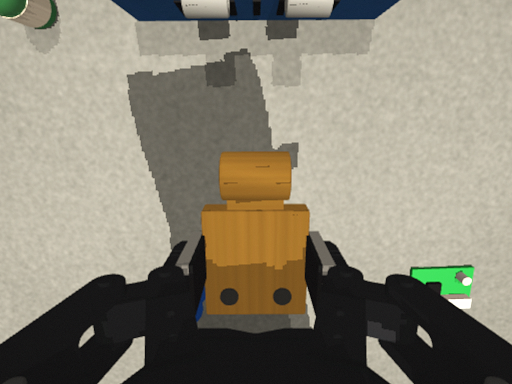

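The leaf sits square in the jaws (knuckle (255,176)); the fixed knuckles are at the top edge, around (207,8) and (310,8). Move forward above them to measure.

>>> arm_command(rot=[[0,0,0],[0,0,0],[0,0,0],[0,0,0],[0,0,0]], slide=[[25,0,0],[45,0,0],[45,0,0],[45,0,0],[45,0,0]], gripper=[45,45,45,45,45])

```text
clock: 14.53
eef_pos: [0.5329, 0.056, 0.1864]
tool_rot: [0.999, -0.037, -0.0, 0.0]
ft_force: [-0.4, 0.6, -2.1]
finger_gap: 0.0475
```

```bash
python3 cs.py 8
```

```text
clock 14.53 pos [0.5329 0.056  0.1864] jawyaw -94.3 slide [-43.1  -0.8  -3.6] rot [0.  0.  0.4] F [-0.4  0.6 -2.1] gap 0.0475 q6 -2.96
tcp [0.53290181 0.05602381 0.18637297]
wrist leaf_bore [252.8 176. ] 0.96 [0.5716 0.0541]
wrist leaf_plate [256.6 251.1] 0.98 [0.5332 0.0553]
wrist case_bore [253.3  71.7] 0.81 [0.6232 0.0504]
top case [373.7 198.7] 0.67 [ 0.5023 -0.3132]
side leaf_bore [282.7 166.1] 0.75 [0.5743 0.039 ]
side leaf_plate [263.1 165. ] 0.83 [0.5346 0.0689]
side case_bore [299.7 191.6] 0.64 [0.6254 0.0435]
side case [295.7 221. ] 0.71 [0.6235 0.0532]
```

View pics/wrist_8.png

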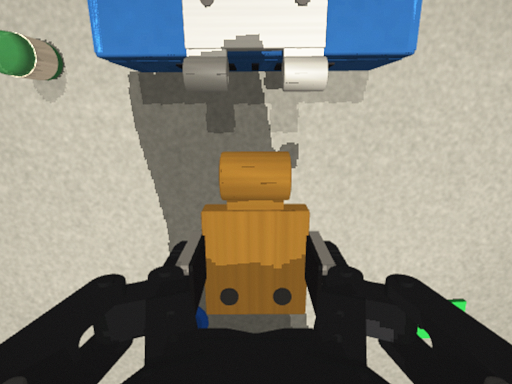

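```bash
cat >> h.py <<'E'
def frame(p,yaw,P):
    return R.from_euler("z",yaw,degrees=True).apply(np.atleast_2d(P))+p
def circ(y): 
    a=np.linspace(0,2*np.pi,60); return np.c_[.011*np.cos(a),a*0+y,.011*np.sin(a)]
def overlay(c,img,sc,off,p,yaw,col,parts):
    for P in parts:
        q=((proj(c,frame(p,yaw,P))-off+.5)*sc*8).astype(int)
        cv2.polylines(img,[q.reshape(-1,1,2)],False,col,1,cv2.LINE_AA,3)
def box(x0,x1,y0,y1,z):
    return np.array([[x0,y0,z],[x1,y0,z],[x1,y1,z],[x0,y1,z],[x0,y0,z]])
FIX=[circ(y/1000) for y in (-46,-18,18,46)]+[box(.016,.06,-.046,.046,-.001)]
LEAF=[circ(-.015),circ(.015),box(-.071,-.016,-.025,.025,.001)]
E
cat > ov.py <<'E'
from h import *
import sys
p=np.array([.6232,.0504,.1]);yaw=-4.3
o=arm.get_obs(); T=R.from_quat(o["tool_rot"]).as_matrix()
lp=o["eef_pos"]+T@[.0396,0.0004,.002]; lyaw=np.degrees(np.arctan2(*T[1::-1,0]));print(lp,lyaw)
w=cam("wrist");i=cv2.resize(w["pixels"][0:220,160:350],None,fx=2.7,fy=2.7,interpolation=cv2.INTER_CUBIC)
overlay(w,i,2.7,[160,0],p,yaw,(0,0,255),FIX);overlay(w,i,2.7,[160,0],lp,lyaw,(255,0,255),LEAF)
s=cam("side");r,cc=(140,215),(235,330)
if len(sys.argv)>2: r,cc=(150,225),(240,335)
j=cv2.resize(s["pixels"][r[0]:r[1],cc[0]:cc[1]],None,fx=3,fy=3,interpolation=cv2.INTER_CUBIC)
k=j.copy()
overlay(s,k,3,[cc[0],r[0]],p,yaw,(0,0,255),FIX);overlay(s,k,3,[cc[0],r[0]],lp,lyaw,(255,0,255),LEAF)
c=np.zeros((594,800,3),np.uint8);c[:,:513]=i[:594,:513];c[:225,514:799]=j;c[230:455,514:799]=k
cv2.imwrite(f"pics/{sys.argv[1]}.png",c)
# steel blobs in wrist view
h=cv2.cvtColor(w["pixels"],cv2.COLOR_BGR2HSV)
for s_ in arm.silhouettes("wrist","case")[:1]: print(s_["rect"],s_["confidence"])
E
python3 ov.py ov1
```

```text
[0.57282174 0.05271201 0.18461536] -4.290059864109333
[254.4, 46.1, 332.4, 89.0] 0.67
```

View pics/ov1.png

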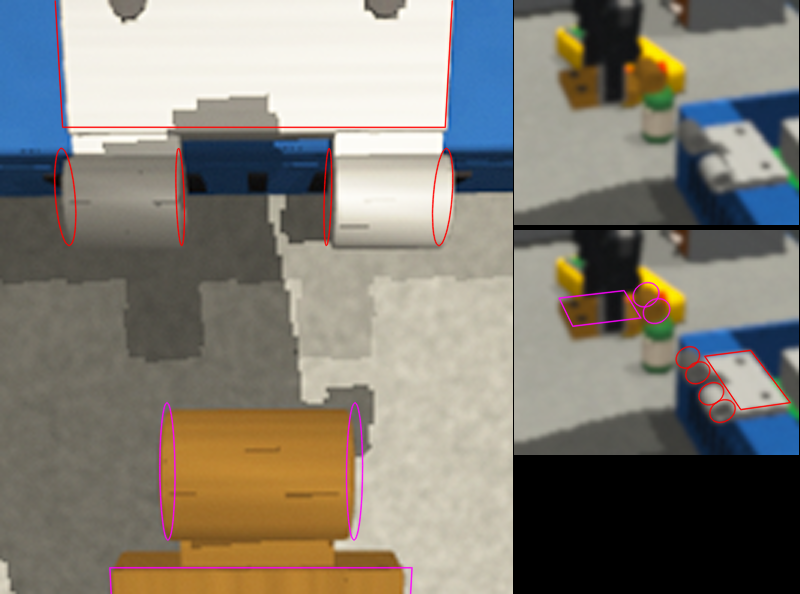

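The overlay fits within about 1 mm: the fixed knuckles match the red model shifted about 0.8 mm towards the robot, and the leaf knuckle matches magenta. Yaw agrees. Remaining distance is roughly 50 mm forward and 85 mm down. Go above the gap first.

>>> arm_command(rot=[[0,0,0],[0,0,0],[0,0,0],[0,0,0],[0,0,0]], slide=[[25,0,0],[50,0,0],[50,0,30],[50,0,52],[50,0,52]], gripper=[45,45,45,45,45])

```text
clock: 15.85
eef_pos: [0.5812, 0.0521, 0.1304]
tool_rot: [0.999, -0.038, -0.003, 0.0]
ft_force: [-1.5, 0.0, -2.4]
finger_gap: 0.0475
```

```bash
sed -i 's/^p=.*/p=np.array([.6224,.0500,.1]);yaw=-4.3/; s/^print(np/&/; s/\[.0396,0.0004,.002\]/[.0391,-0.0001,.002]/' ov.py; python3 ov.py ov2 ; python3 - <<'E'
from h import *
z=[arm.get_obs()["eef_pos"]]
for i in range(6): arm.capture("side"); z.append(arm.get_obs()["eef_pos"])
z=np.array(z);print(z.mean(0),z.std(0)); go([.6224-.039,.053,.102],265.7)
E
```

```text
[0.6202319  0.04923083 0.12818425] -4.300105303332655
[252.7, 90.5, 449.4, 176.7] 0.76
[0.58371441 0.05240503 0.13598626] [1.91449527e-04 2.72396193e-05 3.01947614e-04]
clock 16.30 pos [0.5836 0.0524 0.1355] jawyaw -94.3 slide [-0.3 -0.6 33.5] rot [-0.  -0.1  0. ] F [-0.4 -0.1 -2.6] gap 0.0473 q6 -2.98
```

View pics/ov2.png

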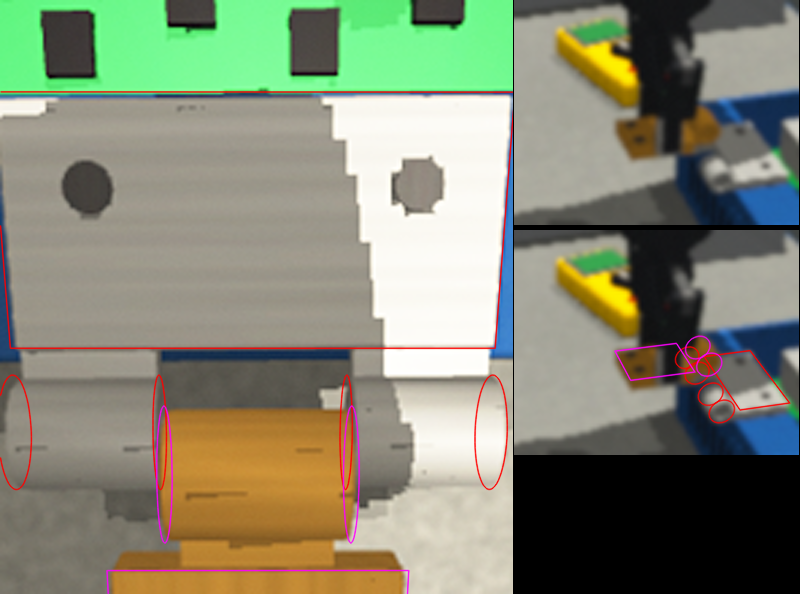

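View: the leaf knuckle (161–355) sits over the gap, whose centre is about 1 mm to +y. Descend with a -0.7 mm slide in y.

>>> arm_command(rot=[[0,0,0],[0,0,0],[0,0,0],[0,0,0],[0,0,0]], slide=[[-0.3,-0.7,0],[-0.3,-0.7,5],[-0.3,-0.7,10],[-0.3,-0.7,14],[-0.3,-0.7,14]], gripper=[45,45,45,45,45])

```text
clock: 16.72
eef_pos: [0.5823, 0.053, 0.1193]
tool_rot: [0.999, -0.037, -0.001, 0.0]
ft_force: [0.0, -0.6, -2.1]
finger_gap: 0.0474
```

>>> arm_command(rot=[[0,0,0],[0,0,0],[0,0,0],[0,0,0],[0,0,0]], slide=[[0,0,5],[0,0,10],[0,0,15],[0,0,19],[0,0,19]], gripper=[45,45,45,45,45])

```text
clock: 17.13
eef_pos: [0.5825, 0.053, 0.1005]
tool_rot: [0.999, -0.037, -0.001, 0.0]
ft_force: [-0.4, 0.9, -2.3]
finger_gap: 0.0474
```

>>> arm_command(rot=[[0,0,0],[0,0,0],[0,0,0],[0,0,0],[0,0,0]], slide=[[0,0,0],[0,0,0],[0,0,0],[0,0,0],[0,0,0]], gripper=[45,45,45,45,45])

```text
clock: 17.55
eef_pos: [0.5831, 0.0531, 0.1018]
tool_rot: [0.999, -0.037, 0.0, -0.0]
ft_force: [-0.2, -0.3, -2.3]
finger_gap: 0.047
```

```bash
python3 - <<'E'
from h import *
z=[];f=[]
for i in range(8):
    arm.capture("side"); o=arm.get_obs(); z.append(o["eef_pos"]);f.append(o["ft_force"])
z=np.array(z);print(z.mean(0),z.std(0),np.mean(f,0),o["clock"],z[-1]); go([.5834,.053,.1027],265.7)
E
python3 ov.py ov3 b
```

```text
[0.58299244 0.05305735 0.10166934] [3.30708706e-05 9.24373037e-06 4.82373251e-05] [-0.07149789  0.0090662  -1.79642725] 17.95 [0.58299005 0.05306666 0.10163919]
clock 17.95 pos [0.583  0.0531 0.1016] jawyaw -94.3 slide [ 0.4  0.  -1.1] rot [-0. -0.  0.] F [ 0.5  0.4 -1.6] gap 0.047 q6 -2.98
[0.62198825 0.05024389 0.09964121] -4.2865252463519
[255.4, 100.1, 510.8, 197.0] 0.83
```

View pics/ov3.png

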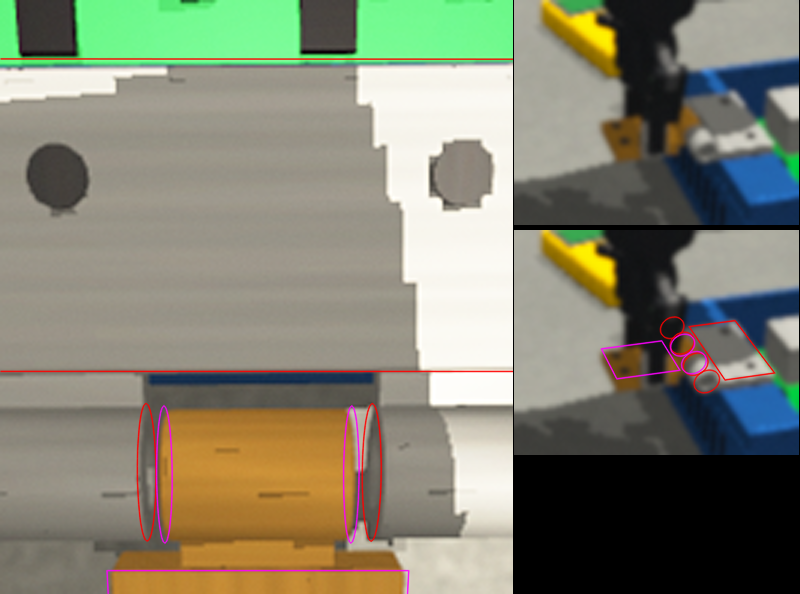

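>>> arm_command(rot=[[0,0,0],[0,0,0],[0,0,0],[0,0,0],[0,0,0]], slide=[[0.2,0,-0.7],[0.2,0,-0.7],[0.2,0,-0.7],[0.2,0,-0.7],[0.2,0,-0.7]], gripper=[45,45,45,45,45])

```text
clock: 18.52
eef_pos: [0.5832, 0.053, 0.1023]
tool_rot: [0.999, -0.037, -0.0, 0.0]
ft_force: [-0.1, -0.2, -3.0]
finger_gap: 0.0471
```

```bash
python3 - <<'E'
from h import *
from scipy.optimize import least_squares
C={n:cam(n) for n in("wrist","side")}
for t in ("leaf_bore","case_bore","leaf_plate"):
    r=[]
    for n in C:
        s=arm.spot_point(n,t)
        if s: r.append((C[n],np.array(s[0]["uv"])));print(n,t,np.round(s[0]["uv"],1),round(s[0]["confidence"],2))
    if len(r)==2: print(t,least_squares(lambda P:np.concatenate([proj(c,P)[0]-u for c,u in r]),[.6,.05,.1]).x.round(4))
# orange mask vs model in wrist & side: fit leaf z-height and pitch by silhouette edges
w=C["wrist"]["pixels"].astype(int); col=lambda x:w[145:205,x].sum(-1)/3
for x0,x1,l in ((225,285,"leaf"),(170,205,"fixL"),(300,318,"fixR")):
    g=w[140:206,x0:x1].mean(1); print(l,[ (140+i,*g[i].astype(int)) for i in list(range(8,15))+list(range(56,64))])
print(arm.get_obs()["eef_pos"],arm.get_obs()["ft_force"])
E
```

```text
wrist leaf_bore [255.8 250.7] 0.3
side leaf_bore [300.  196.3] 0.65
leaf_bore [0.5917 0.0515 0.1096]
side case_bore [297.3 192.7] 0.8
wrist leaf_plate [253.6 250.6] 0.95
side leaf_plate [281.3 192.4] 0.79
leaf_plate [0.5842 0.0537 0.0964]
leaf [(148, np.int64(78), np.int64(87), np.int64(89)), (149, np.int64(78), np.int64(86), np.int64(89)), (150, np.int64(79), np.int64(86), np.int64(86)), (151, np.int64(59), np.int64(93), np.int64(120)), (152, np.int64(39), np.int64(103), np.int64(149)), (153, np.int64(42), np.int64(110), np.int64(159)), (154, np.int64(44), np.int64(114), np.int64(164)), (196, np.int64(41), np.int64(106), np.int64(152)), (197, np.int64(39), np.int64(101), np.int64(146)), (198, np.int64(37), np.int64(96), np.int64(139)), (199, np.int64(35), np.int64(90), np.int64(131)), (200, np.int64(41), np.int64(103), np.int64(147)), (201, np.int64(46), np.int64(116), np.int64(163)), (202, np.int64(50), np.int64(126), np.int64(176)), (203, np.int64(52), np.int64(131), np.int64(184))]
fixL [(148, np.int64(137), np.int64(148), np.int64(154)), (149, np.int64(138), np.int64(150), np.in
[... 833 characters left out ...]
4(130)), (151, np.int64(101), np.int64(111), np.int64(115)), (152, np.int64(103), np.int64(114), np.int64(117)), (153, np.int64(108), np.int64(118), np.int64(122)), (154, np.int64(112), np.int64(123), np.int64(127)), (196, np.int64(97), np.int64(106), np.int64(110)), (197, np.int64(92), np.int64(101), np.int64(104)), (198, np.int64(84), np.int64(92), np.int64(96)), (199, np.int64(129), np.int64(143), np.int64(148)), (200, np.int64(167), np.int64(184), np.int64(190)), (201, np.int64(172), np.int64(189), np.int64(195)), (202, np.int64(172), np.int64(189), np.int64(194)), (203, np.int64(165), np.int64(185), np.int64(192))]
[0.58316814 0.05302649 0.1023318 ] [ 0.40500947  1.3395375  -2.39885381]
```

```bash
python3 -c "
from station import arm
o=arm.get_obs();print(o['clock'],o['eef_pos'],o['ft_force'],o['finger_gap'],max(abs(v) for v in o['qd']))
print(arm.sign_off())"
```

```text
18.9167 [0.58316814 0.05302649 0.1023318 ] [ 0.40500947  1.3395375  -2.39885381] 0.04732537873556131 0.0022773121596421945
the job is handed in; nothing more can be done
None
```

I did both steps in order and handed the job in at 18.9 s with the leaf still held in the gripper; no verdict was reported.

- **Pin:** it went into the tray first. A wrist picture after release shows it lying flat along the tray's y.
- **Leaf:** I gripped it across the plate and lowered it level, knuckle first, into the gap from above.
- **Alignment across the bores:** the last wrist picture puts the leaf's knuckle within about 0.5 mm of the fixed ones in x. Sideways it is roughly central, with visible play on both sides. Yaw agrees to about 0.3°.
- **Steady and not pressing:** the arm was still. The wrist force was about 2 to 3 N, roughly the leaf's weight, so I saw no sign of it pressing on the case.

**Checks that disagreed or failed:**
- **Height:** this is good only to about 1–1.5 mm. The apparent knuckle size suggested the leaf was up to 1 mm low, while triangulating its plate suggested about 1.5 mm high. I left it at the height the arm readings gave.
- **Bore detector:** in the final pose it gave a false wrist reading (confidence 0.3), which I ignored.
- **Finger gap:** it read about 2.5 mm under true size on both grasps, probably the pads giving a little.
- **Other items:** I did not re-check them after the last move. The planned path stayed clear of them, and no wrist-force reading suggested a knock.

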